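# Clamp the phone in its stand

## Task

The phone is only leaning in its silver stand. Loosen the black wing knob, slide the top jaw down until it rests lightly on the phone's upper edge, then turn the knob fully tight again and let go. Do not squeeze the phone hard, do not shove the stand away, and leave the other things on the table where they stand.

Things in the scene. Friction and masses are not known exactly. Their poses are not given: they have to be found in the camera images.
- stand: Silver aluminium phone stand with a weighted base, 1.5 kg in all, standing loose on a rubber foot; it slips if pushed sideways with over about 8 N. Base 130 x 110 x 9 mm; origin under its centre, z up, x level from the stand's front to its back. A flat rail, 36 mm wide, leans back: it rises at 38 degrees above horizontal towards +x, up to 162 mm above the table; its face looks up and towards -x.
- ledge_seat (a point): Point in the middle of the rail's face where the phone's lower edge rests on the ledge; 45 mm before (-x) and 40 mm above the stand's origin. x up along the rail, y across it, z out of the rail's face (38 degrees from vertical).
- jaw: Silver top jaw on the rail: block 50 mm wide, 44 long, 14 high, with a rubber-faced bar 70 mm wide at its lower end and two prongs 6 mm down over the phone's front. Origin on the rail's face at the rubber face; axes as ledge_seat. Slides along x, 70 to 140 mm from ledge_seat; starts 24 to 60 mm above the phone. Freed: stays where left, slides at 2 to 3 N. Tight: holds against 10 N.
- knob (a joint): Angle of the wing knob, rad: 0 = fully tight, at its end stop; grows as it is loosened, anticlockwise seen from outside (positive about knob_grip's z), up to 2.2. It grips the jaw below 0.7, harder nearer to 0; above 0.7 the jaw is free. Starts tight, 0 to 0.12. Turning takes 0.1 to 0.25 N m; it stays where left and rides along with the jaw.
- knob_grip (a point): On the knob's axis, 10 mm below the wing's top: place for the TCP. x along the wing, y across it, z outward along the axis, square to the rail's face. Black wing 48 mm long, 12 thick, 24 high on a thin stem; a flange 22 wide, 5 high at its foot. This point is 41 mm above the rail's face, 28 mm up the rail from jaw's origin. At 0 the wing points 0.3 rad anticlockwise of the rail's direction.
- phone: Blue phone with black screen, 76 x 158 x 8.5 mm, about 190 g, loose, lying sideways (landscape) on the rail and ledge. Origin: middle of its lower long edge, at its back, on the rail's face; x up the rail (upper edge at x = 76 mm), y along the phone, z out of the screen. The jaw meets it when jaw's origin is at x = 76 mm in the phone's frame.
- dispenser: Empty white ceramic push dispenser with steel pump, 72 mm wide, 170 mm high; origin under its centre. Bystander.
- bowl: Frosted glass bowl, 130 mm wide, 55 mm high; origin under its centre. Bystander.
- coaster: Round grey stone coaster, 100 mm wide, 9 mm high; origin under its centre. Bystander.
- beech_box: Small closed beech box, 77 x 112 x 58 mm; origin under its centre. Bystander.
Not all that is in view belongs to the job. What is meant by the stand is not orange, and is the smaller of those in its own colour. Several things have the shape of the phone; the one meant has the colours described above.

How it is judged:
By the outcome, as a careful person would: the job done as asked, in the order asked, and still so for the second after the job is handed in, with the robot touching nothing.
It also fails if it takes over 58 s, if anything falls off the work surface, if the arm or the gripper's body presses on something with over 40 N, if the wrist force passes 120 N, or if a joint passes its speed limit or range.

## Robot

A 7-joint arm with a two-finger parallel gripper is mounted at the origin on the work surface. World frame = base frame: x ahead of the robot, y to its left, z up, the work surface at z = 0. Lengths are in m, angles in rad, forces in N, time in s.
With the tool pointing down it reaches from about 0.425 to 0.925 m from the base axis. Payload 6.8 kg.
Tool frame: the origin (TCP) lies between the finger pads, 19 mm behind the fingertips; this is the grasp point; z points along the fingers, y is the line along which they close (so a half turn about z gives the same grasp; the last joint's range is limited). The gripper opens to 85 mm and grips with 20 to 120 N. Pads are 22 mm wide; open, the fingers measure 114 mm over their backs; the gripper's body (76 mm by 85 mm) begins 54 mm behind the grasp point. The pads swing forward as they close: fully open they stand 13 mm farther back than shut.
Start: joints at [1.053, 0.477, 0.022, 1.555, -0.011, 1.109, -0.083], TCP at [0.269, -0.619, 0.25] pointing down, gripper open.
Joint ranges: [-2.96, 2.96], [-0.34, 2.1], [-1.41, 1.46], [0.24, 2.44], [-1.37, 4.51], [0.17, 1.92], [-2.96, 2.96]. Speed limits (rad/s): [2.39, 2.39, 3.14, 3.14, 3.14, 3.14, 3.14].

## Interface

Orientations are given as a rotation vector (axis times angle).
In Python, from bench import telemetry, grab_frame, calibration, order, silhouettes gives the robot as it stands.
- The arm moves only by the tool apply_moves, never from a script. Its argument "moves" is a list of rows, each a list of 7 numbers: the turn, a rotation vector about the tool's x, y, z scaled (see below), then the shift along the tool's x, y, z scaled (see below), then the opening, from -1 (shut) to 1 (fully open). A call has exactly 8 rows; each row shifts and turns the commanded pose from where the row before left it, along the tool's axes as they then stand; what a row does not reach is not made up. The controller multiplies each number of a shift by 1000 mm and each number of a turn by 6 degrees. A row lasts 1/12 s, in which the tool goes at most 41.7 mm and 7.16 degrees, less where a joint would pass 70% of its speed; a pose out of reach is approached as far as the arm can. A call with a number of a shift or a turn outside -1 to 1 is refused whole. A call with a gripper value outside its range is refused whole. The fingers move at their own pace and stop on an object; "grip_force" is the grip in N (left out, the last holds). Time passes only in rows, so rows that do not move let the fingers close, or fill a call up. It gives the time, the measured TCP pose, the force, the opening and the grip force at its end, in the units of the state.
- telemetry.get_obs(): the state, without advancing time (a new reading comes with each control period).
- grab_frame(name): name is "scene" or "side" or "wrist"; returns the picture (384x512x3 uint8, blue, green, red); there is no depth.
- calibration(name): a dict with "fx", "fy", "cx", "cy" (pixels), "world_from_camera" (4x4, takes a point from camera to world coordinates); the wrist camera has in their place "mount" (4x4, takes a point from camera to tool coordinates, whose origin is the TCP and whose axes are the flange's). Camera axes: x right, y down, z forward; pixel columns grow to the right and rows downward; lengths in m; the calibration is good to about 2 mm. A picture is of the moment at which its call begins: read the wrist's pose just before it. calibration takes no time and is no camera call.
- order.hand_in(): hands the job in; it is judged then, once.
Trained networks look in the newest picture that a camera, given by its name, has taken for a name from the list of things; names that differ only in an ending like _2 or _b are one class to them, and where a whole thing is asked for, a point or a joint stands for the part that bears it (a point fixed in the world has none). Each returns a list of dicts, best first, with "p" (0 to 1); they miss things now and then, are a little off and sometimes report something else, mostly with a low value. They report only what shows in the picture. A call takes as long as a camera call. They do not tell look-alikes from the thing itself.
- silhouettes(thing, camera): "mask" (384x512 bool, what is visible of it) and "extent" ([centre column, centre row, width, height] in pixels, round what is visible of it).
The state is a dict: "clock": time; "joints": joint angles; "qvel": joint speeds; "tau": joint torques, N m; "tcp_pos": TCP position; "orientation": TCP orientation; "contact_force": force on the tool from outside, world axes, zero at the start; "moment": the same for the moment, N m; "grip_width": finger opening in m; "gripper_force": force on a finger pad.
Only numpy, scipy, OpenCV 4.12 (cv2) and the standard library are available. Lean on these libraries where they do the work, as an engineer would, in place of code of your own. Each camera call takes 0.05 s, during which the arm holds its last target. There are 200 camera calls.

## Working session

There is one attempt and no reset: what is moved stays moved. The work goes in short steps, Python scripts to look and compute and a tool call to move; the robot and the scene stay as the last step left them, time stands still between calls to the robot, and variables do not carry over. Pictures are saved under pics/ and viewed, at most 11 in all, crops included, and the job is handed in when it is done.

Besides the shell and the picture viewer there is one more tool, called after ">>>" as name([rows], argument=value, ...), one row to a line, values as JSON. apply_moves: Moves the arm, as the interface text tells. Its arguments: {"type":"object","properties":{"moves":{"type":"array"},"grip_force":{"type":"number"}},"required":["moves"]}

```bash
mkdir -p pics; ls; python3 - <<'E'
from bench import telemetry, grab_frame, calibration, order, silhouettes
import cv2,numpy as np
np.set_printoptions(precision=4,suppress=True)
print(telemetry.get_obs())
a=grab_frame("scene");b=grab_frame("side")
cv2.imwrite("pics/scene.png",a);cv2.imwrite("pics/side.png",b)
for n in("scene","side","wrist"):print(n,calibration(n))
for c in("scene","side"):
  for t in("stand","jaw","knob","phone"):
    for d in silhouettes(t,c):print(c,t,round(d["p"],2),np.round(d["extent"]),d["mask"].sum())
E
```

```text
pics
{'clock': 0.0, 'joints': array([ 1.0529,  0.4778,  0.0223,  1.5565, -0.0115,  1.1093, -0.0831]), 'qvel': array([ 0.0017, -0.0001,  0.0005, -0.0012,  0.0003, -0.0011,  0.0007]), 'tau': array([ -0.0003, -59.6449,   1.6074, -28.1196,   0.0124,   0.0093,
         0.    ]), 'tcp_pos': array([ 0.2687, -0.6186,  0.249 ]), 'orientation': array([-3.0741, -0.6389,  0.0007]), 'contact_force': array([-0.4746,  0.3786,  1.1894]), 'moment': array([-0.0039,  0.0179,  0.0315]), 'gripper_force': 0.0, 'grip_width': 0.08512681239628547}
scene {'fx': 407.867058688163, 'fy': 407.867058688163, 'cx': 260.25986106611606, 'cy': 186.48086196065904, 'world_from_camera': array([[-0.3968,  0.7195, -0.5699,  1.1079],
       [ 0.9177,  0.3231, -0.2309,  0.2668],
       [ 0.018 , -0.6147, -0.7886,  1.0057],
       [ 0.    ,  0.    ,  0.    ,  1.    ]])}
side {'fx': 429.0989933001353, 'fy': 429.0989933001353, 'cx': 259.77172709238306, 'cy': 190.82326455191293, 'world_from_camera': array([[-0.9944, -0.0762,  0.0729,  0.39  ],
       [-0.1051,  0.7746, -0.6237,  0.8488],
       [-0.009 , -0.6279, -0.7783,  1.1816
[... 652 characters left out ...]
e knob 0.49 [238. 210.  16.  13.] 181
scene knob 0.45 [211.  82.  10.  15.] 97
scene phone 0.76 [221. 302.  64.  43.] 1748
scene phone 0.6 [225. 213.  52.  40.] 647
scene phone 0.57 [340. 307.  39.  41.] 1252
scene phone 0.49 [238. 208.  15.  14.] 161
side stand 0.81 [351. 147.  68.  66.] 2541
side stand 0.8 [234. 198.  41.  41.] 943
side stand 0.76 [296. 231.  44.  48.] 1356
side jaw 0.81 [298. 218.  20.  28.] 224
side jaw 0.78 [235. 186.  23.  23.] 266
side jaw 0.7 [353. 130.  25.  26.] 445
side knob 0.53 [356. 120.  13.  16.] 139
side knob 0.4 [235. 181.   7.  10.] 50
side knob 0.39 [296. 216.  12.   9.] 72
side phone 0.91 [181. 212.  40.  39.] 802
side phone 0.8 [246. 187.  51.  22.] 268
```

View pics/scene.png

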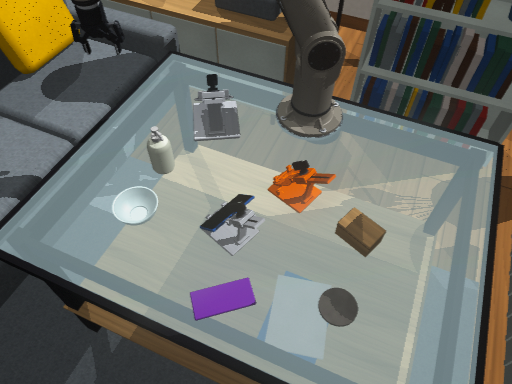

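View pics/side.png

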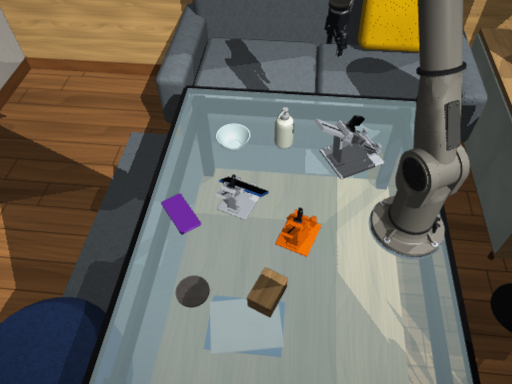

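The scene has three stands: large grey-silver (216,107), orange (300,188) and small silver (235,225). There is also a purple phone at (222,298). The small silver stand holding the blue/black phone fits the description, so I'll confirm it in one enlarged crop.

```bash
cat > h.py <<'E'
import numpy as np,cv2
from scipy.spatial.transform import Rotation as R
from bench import telemetry, grab_frame, calibration, order, silhouettes
np.set_printoptions(precision=4,suppress=True)
def tcpT():
    o=telemetry.get_obs();T=np.eye(4);T[:3,:3]=R.from_rotvec(o["orientation"]).as_matrix();T[:3,3]=o["tcp_pos"];return T
def cam(n,T=None):
    c=calibration(n);W=c["world_from_camera"] if n!="wrist" else T@c["mount"]
    return c,W
def ray(c,W,u,v):
    d=W[:3,:3]@np.array([(u-c["cx"])/c["fx"],(v-c["cy"])/c["fy"],1]);return W[:3,3],d/np.linalg.norm(d)
def proj(c,W,P):
    P=np.atleast_2d(P);q=(P-W[:3,3])@W[:3,:3];return np.c_[c["fx"]*q[:,0]/q[:,2]+c["cx"],c["fy"]*q[:,1]/q[:,2]+c["cy"]]
def tri(rays):
    A=sum(np.eye(3)-np.outer(d,d) for o,d in rays);b=sum((np.eye(3)-np.outer(d,d))@o for o,d in rays);return np.linalg.solve(A,b)
def standT(x,y,yaw):
    T=np.eye(4);T[:3,:3]=R.from_euler('z',yaw).as_matrix();T[:3,3]=[x,y,0];return T
A=np.deg2rad(38)
def railT(x,y,yaw):
    L=np.eye(4);L[:3,:3]=np.array([[np.cos(A),0,-np.sin(A)],[0,1,0],[np.sin(A),0,np.cos(A)]]);L[:3,3]=[-.045,0,.04]
    return standT(x,y,yaw)@L
E
python3 - <<'E'
from h import *
a=cv2.imread("pics/scene.png")[180:265,185:285];b=cv2.imread("pics/side.png")[160:230,200:290]
cv2.imwrite("pics/crop.png",np.hstack([cv2.resize(a,(400,340),interpolation=2),cv2.resize(b,(390,340),interpolation=2)]))
c,W=cam("scene");c2,W2=cam("side")
for p,q in(((241,216),(235,186)),((238,210),(235,181))):
    r=[ray(c,W,*p),ray(c2,W2,*q)];P=tri(r);print(P,proj(c,W,P),proj(c2,W2,P))
E
```

```text
[ 0.5731 -0.0053  0.1212] [[239.8005 213.6762]] [[233.8287 187.7855]]
[ 0.5721 -0.0129  0.1396] [[237.1395 208.3458]] [[234.1853 182.279 ]]
```

View pics/crop.png

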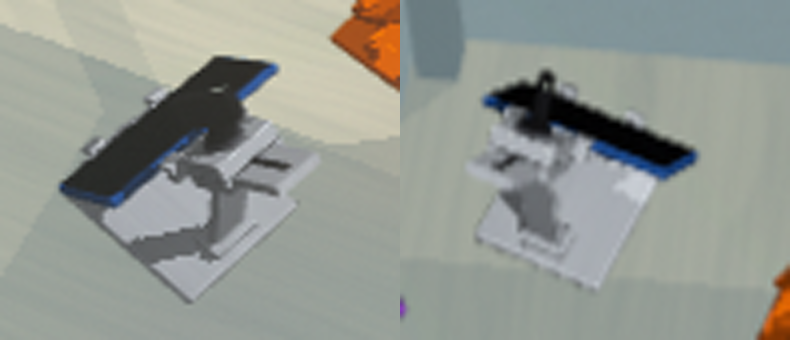

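Confirmed: this is the smaller silver stand with the blue phone, with ledge tabs at the upper left, and jaw and knob towards the lower right. Next I'll fit the base pose.

```bash
python3 - <<'E'
from h import *
from scipy.optimize import least_squares
c,W=cam("scene");c2,W2=cam("side")
def onz(c,W,p,z):
    o,d=ray(c,W,*p);return o+d*(z-o[2])/d[2]
for C,ps in(((c,W),((232.5,255),(259,231),(204,229))),((c2,W2),((245.7,219.7),(218,209.4),(259.5,197)))):
    P=[onz(*C,p,.009) for p in ps];print(np.array(P),np.linalg.norm(P[0]-P[1]),np.linalg.norm(P[0]-P[2]))
print(telemetry.get_obs()["clock"])
E
```

```text
[[ 0.6368 -0.0001  0.009 ]
 [ 0.5369  0.0356  0.009 ]
 [ 0.5948 -0.1107  0.009 ]] 0.10606609864692598 0.11830575130897499
[[ 0.5335  0.0366  0.009 ]
 [ 0.6325  0.0036  0.009 ]
 [ 0.4979 -0.0634  0.009 ]] 0.10437070870588458 0.10618596551958037
0.5
```

```bash
cat >> h.py <<'E'
POSE=(.564,-.043,np.deg2rad(71)) 
def knobT(pose,s,ang,off=0):
    """TCP target: tool x = wing dir, z = -normal; s = jaw x from ledge_seat"""
    L=railT(*pose);a=.3+ang
    x=L[:3,0]*np.cos(a)+L[:3,1]*np.sin(a);z=-L[:3,2]
    T=np.eye(4);T[:3,:3]=np.c_[x,np.cross(z,x),z];T[:3,3]=L[:3,3]+L[:3,0]*(s+.028)+L[:3,2]*(.041+off);return T
def plan(T,n,C=None,nd=3):
    C=(tcpT() if C is None else C).copy();P0=C[:3,3].copy();w=R.from_matrix(C[:3,:3].T@T[:3,:3]).as_rotvec()/n
    wu=np.round(np.rad2deg(w)/6,nd);w=np.deg2rad(wu*6)
    rows=[]
    for i in range(n):
        goal=P0+(T[:3,3]-P0)*(i+1)/n
        d=np.round(C[:3,:3].T@(goal-C[:3,3]),4);C[:3,3]+=C[:3,:3]@d;C[:3,:3]=C[:3,:3]@R.from_rotvec(w).as_matrix();rows.append([*wu,*d])
    print("max shift",np.abs(rows)[:,3:].max(),"turn deg",np.linalg.norm(wu)*6)
    for r in rows:print("["+",".join(f"{v:g}" for v in r)+",1]")
    return C
E
python3 - <<'E'
from h import *
c,W=cam("scene");c2,W2=cam("side")
for p,q in(((211,80),(356,119)),((155,128),(284,109)),((301,164),(297,212))):print(tri([ray(c,W,*p),ray(c2,W2,*q)]))
T=tcpT();V=knobT(POSE,.11,.06,.15);V[2,3]+=.0
M=V.copy();M[:3,3]=[.4,-.35,.42];M[:3,:3]=(R.from_matrix(T[:3,:3])*R.from_rotvec(R.from_matrix(T[:3,:3].T@V[:3,:3]).as_rotvec()*.5)).as_matrix()
print(V,np.linalg.norm(V[:3,3]-M[:3,3]))
C=plan(M,12);plan(V,12,C)
E
```

```text
[ 0.19   -0.2852  0.1931]
[ 0.4375 -0.3369  0.1769]
[0.3677 0.0882 0.1465]
[[-0.093   0.9753  0.2004  0.5465]
 [ 0.812  -0.0422  0.5821 -0.0939]
 [ 0.5762  0.2169 -0.788   0.2755]
 [ 0.      0.      0.      1.    ]] 0.32851602842223737
max shift 0.0277 turn deg 3.204438172285432
[0.065,0.272,-0.455,0.019,-0.0162,-0.0142,1]
[0.065,0.272,-0.455,0.0201,-0.0154,-0.0135,1]
[0.065,0.272,-0.455,0.0211,-0.0145,-0.0128,1]
[0.065,0.272,-0.455,0.0222,-0.0135,-0.0121,1]
[0.065,0.272,-0.455,0.0232,-0.0126,-0.0114,1]
[0.065,0.272,-0.455,0.0241,-0.0115,-0.0106,1]
[0.065,0.272,-0.455,0.0248,-0.0103,-0.0098,1]
[0.065,0.272,-0.455,0.0256,-0.0093,-0.0091,1]
[0.065,0.272,-0.455,0.0263,-0.0081,-0.0082,1]
[0.065,0.272,-0.455,0.0268,-0.0068,-0.0075,1]
[0.065,0.272,-0.455,0.0274,-0.0057,-0.0066,1]
[0.065,0.272,-0.455,0.0277,-0.0043,-0.0058,1]
max shift 0.0241 turn deg 3.204438172285432
[0.065,0.272,-0.455,0.019,-0.0019,0.0196,1]
[0.065,0.272,-0.455,0.0185,-0.0008,0.0202,1]
[0.065,0.272,-0.455,0.0179,0.0002,0.0207,1]
[0.065,0.272,-0.455,0.0173,0.0011,0.0212,1]
[0.065,0.272,-0.455,0.0167,0.0021,0.0216,1]
[0.065,0.272,-0.455,0.0158,0.003,0.0221,1]
[0.065,0.272,-0.455,0.0151,0.0039,0.0225,1]
[0.065,0.272,-0.455,0.0142,0.0048,0.0229,1]
[0.065,0.272,-0.455,0.0133,0.0056,0.0233,1]
[0.065,0.272,-0.455,0.0124,0.0063,0.0236,1]
[0.065,0.272,-0.455,0.0113,0.0071,0.0239,1]
[0.065,0.272,-0.455,0.0104,0.0078,0.0241,1]
```

>>> apply_moves([
  [0.06,0.27,-0.45,0.019,-0.016,-0.014,1],
  [0.06,0.27,-0.45,0.02,-0.015,-0.014,1],
  [0.06,0.27,-0.45,0.021,-0.014,-0.013,1],
  [0.06,0.27,-0.45,0.022,-0.014,-0.012,1],
  [0.06,0.27,-0.45,0.023,-0.013,-0.011,1],
  [0.06,0.27,-0.45,0.024,-0.012,-0.011,1],
  [0.06,0.27,-0.45,0.025,-0.01,-0.01,1],
  [0.06,0.27,-0.45,0.026,-0.009,-0.009,1],
])

```text
clock: 1.17
tcp_pos: [0.3568, -0.4389, 0.3646]
orientation: [-2.796, -1.167, -0.321]
contact_force: [0.6, -0.6, -0.5]
grip_width: 0.0851
gripper_force: 0.0
```

>>> apply_moves([
  [0.06,0.27,-0.45,0.026,-0.008,-0.008,1],
  [0.06,0.27,-0.45,0.027,-0.007,-0.008,1],
  [0.06,0.27,-0.45,0.027,-0.006,-0.007,1],
  [0.06,0.27,-0.45,0.028,-0.004,-0.006,1],
  [0.06,0.27,-0.45,0.019,-0.002,0.02,1],
  [0.06,0.27,-0.45,0.018,-0.001,0.02,1],
  [0.06,0.27,-0.45,0.018,0,0.021,1],
  [0.06,0.27,-0.45,0.017,0.001,0.021,1],
])

```text
clock: 1.83
tcp_pos: [0.4495, -0.265, 0.3713]
orientation: [-2.405, -1.61, -0.609]
contact_force: [0.8, -0.4, -0.1]
grip_width: 0.0854
gripper_force: 0.0
```

>>> apply_moves([
  [0.06,0.27,-0.45,0.017,0.002,0.022,1],
  [0.06,0.27,-0.45,0.016,0.003,0.022,1],
  [0.06,0.27,-0.45,0.015,0.004,0.022,1],
  [0.06,0.27,-0.45,0.014,0.005,0.023,1],
  [0.06,0.27,-0.45,0.013,0.006,0.023,1],
  [0.06,0.27,-0.45,0.012,0.006,0.024,1],
  [0.06,0.27,-0.45,0.011,0.007,0.024,1],
  [0.06,0.27,-0.45,0.01,0.008,0.024,1],
])

```text
clock: 2.5
tcp_pos: [0.55, -0.0975, 0.2731]
orientation: [-1.925, -1.958, -0.854]
contact_force: [0.3, -1.0, -0.1]
grip_width: 0.0854
gripper_force: 0.0
```

```bash
python3 - <<'E'
from h import *
o=telemetry.get_obs();print(o["clock"],o["joints"],o["qvel"])
T=tcpT();print(T);np.save("Tw1.npy",T)
a=grab_frame("wrist");cv2.imwrite("pics/w1.png",a)
for t in("jaw","knob","phone"):
    for d in silhouettes(t,"wrist"):print(t,round(d["p"],2),np.round(d["extent"]),d["mask"].sum())
V=knobT(POSE,.11,.06,.15);plan(V,4)
b=a.copy();c,W=cam("wrist",T);L=railT(*POSE)
pts=np.array([[0,0,0],[.076,0,0],[0,.079,.0085],[.076,.079,.0085],[0,-.079,.0085],[.076,-.079,.0085],[.11,0,0],[.138,0,.051],[.138,0,.014]])
pw=pts@L[:3,:3].T+L[:3,3];print(proj(c,W,pw))
for q in proj(c,W,pw):cv2.drawMarker(b,(int(q[0]),int(q[1])),(0,0,255),0,6)
B=np.array([[x,y,.009] for x in(-.065,.065) for y in(-.055,.055)])@standT(*POSE)[:3,:3].T+standT(*POSE)[:3,3]
for q in proj(c,W,B):cv2.drawMarker(b,(int(q[0]),int(q[1])),(0,255,0),0,8)
cv2.imwrite("pics/w1m.png",b)
E
```

```text
2.5 [ 0.8131  0.3748 -0.5108  1.8554 -0.5696  1.0198  0.6703] [-0.2363  0.4125 -0.2854  0.0021 -0.1514 -0.357   0.4351]
[[-0.0842  0.9736  0.2121  0.55  ]
 [ 0.8176 -0.0542  0.5732 -0.0975]
 [ 0.5695  0.2217 -0.7915  0.2731]
 [ 0.      0.      0.      1.    ]]
jaw 0.68 [28. 89. 56. 83.] 2970
jaw 0.63 [242. 186.  85.  78.] 3553
knob 0.63 [ 8. 86. 16. 38.] 405
phone 0.9 [352. 196. 113. 114.] 5491
phone 0.76 [209. 254. 172. 111.] 10364
max shift 0.0013 turn deg 0.24999199987199588
[0.024,0.026,-0.022,0.0013,-0.0007,0,1]
[0.024,0.026,-0.022,0.0012,-0.0007,0.0001,1]
[0.024,0.026,-0.022,0.0013,-0.0006,0,1]
[0.024,0.026,-0.022,0.0013,-0.0007,0.0001,1]
[[208.7241 284.0739]
 [231.9923 221.4282]
 [133.045  265.5262]
 [152.6392 198.38  ]
 [278.6669 310.5814]
 [306.1828 249.6853]
 [243.3545 190.8372]
 [253.1065 177.9861]
 [253.1818 167.6356]]
```

View pics/w1m.png

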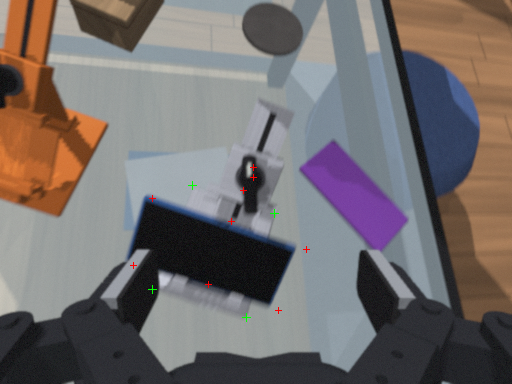

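The wrist picture shows the black wing at about (250,157)–(250,212), the phone's upper edge from (146,197) to (295,246), and the rail top near (272,103). The predictions are about 10 px off. I'll take an enlarged crop to refine them.

```bash
python3 - <<'E'
import cv2
a=cv2.imread("pics/w1.png")[90:320,120:310]
cv2.imwrite("pics/w1c.png",cv2.resize(a,None,fx=2.6,fy=2.6,interpolation=cv2.INTER_CUBIC))
E
```

```text
(no output)
```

View pics/w1c.png

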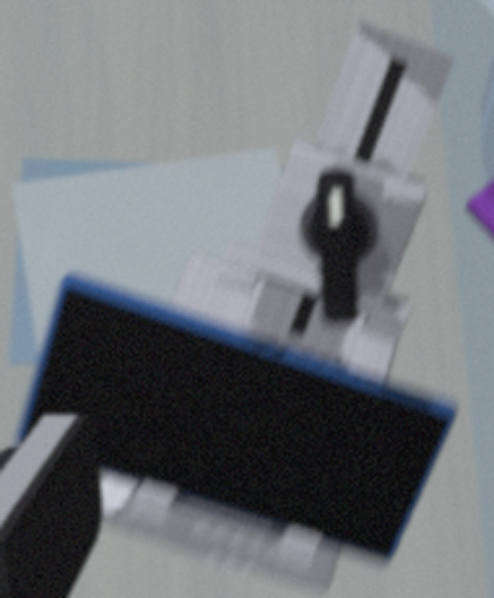

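```bash
cat > fit.py <<'E'
from h import *
from scipy.optimize import least_squares
T=np.load("Tw1.npy");c,W=cam("wrist",T);cs,Ws=cam("scene");c2,W2=cam("side")
px=lambda p:np.array(p)/2.6+[120,90]
def model(v):
    x,y,yaw,dy,s,k,e=v;L=railT(x,y,yaw);S=standT(x,y,yaw);a=.3+k
    pts=[(.076,dy+.079,0),(.076,dy-.079,0),(.076,dy+.079,.0085),(.076,dy-.079,.0085),(0,dy-.079,.0085),
      (s+e,.025,.014),(s+e,-.025,.014),(s+.028-.024*np.cos(a),-.024*np.sin(a),.051)]
    w=np.array(pts)@L[:3,:3].T+L[:3,3];q=proj(c,W,w)
    b=np.array([(.065,-.055,.009),(.065,.055,.009)])@S[:3,:3].T+S[:3,3]
    return q,proj(cs,Ws,b),proj(c2,W2,b),w
ob=[px(p) for p in((68,273),(457,400),(62,290),(452,415),(388,560),(292,142),(425,178),(341,318))]
obs=np.array([(232.5,255),(259,231)]);ob2=np.array([(218,209.4),(245.7,219.7)])
def res(v):
    q,a,b,_=model(v)
    # wing line direction (image slope) and slot centreline
    x,y,yaw,dy,s,k,e=v;L=railT(x,y,yaw);f=lambda P:proj(c,W,np.array(P)@L[:3,:3].T+L[:3,3])
    sl=f([(.15,0,0),(.19,0,0)]);d=sl[1]-sl[0];d/=np.linalg.norm(d);n=np.array([-d[1],d[0]])
    lines=[(px(p)-sl[0])@n for p in((398,62),(365,155))]
    wg=f([(s+.028+r*np.cos(.3+k),r*np.sin(.3+k),.051) for r in(-.024,.024)]);d=wg[1]-wg[0];d/=np.linalg.norm(d);n=np.array([-d[1],d[0]])
    lines+= [(px(p)-wg[0])@n for p in((338,240),(341,300))]
    return np.r_[(q-ob).ravel()/1.5,(a-obs).ravel()/1.,(b-ob2).ravel()/1.,np.array(lines)/1.5,(k-.06)/.04,(e-.044)/.004]
r=least_squares(res,[*POSE,0,.11,.06,.044],loss="soft_l1")
if __name__=="__main__":
    print("x y yaw dy s k e",r.x,np.rad2deg(r.x[2]));print(r.cost,r.fun.round(1))
    C=np.linalg.pinv(r.jac.T@r.jac);print(np.sqrt(np.diag(C)))
    T=tcpT();V=knobT(r.x[:3],r.x[4],r.x[5],.10);print("from tcp, tool axes",T[:3,:3].T@(V[:3,3]-T[:3,3]))
    plan(V,8)
E
python3 fit.py
```

```text
x y yaw dy s k e [ 0.5636 -0.0446  1.2415  0.0094  0.1059  0.0577  0.0476] 71.13162524748918
12.514639526547521 [-0.7 -0.5  0.3  0.4 -1.  -3.1  2.3 -0.9  0.7  2.7 -0.1 -0.5  0.8  2.8
  0.1  0.  -0.2 -0.1  0.3 -1.3 -1.  -1.2  0.3 -0.4  0.7  1.  -0.6 -0.
 -0.1  0.9]
[0.0008 0.0009 0.0105 0.0013 0.0016 0.0334 0.0019]
from tcp, tool axes [ 0.0004 -0.0049  0.0492]
max shift 0.0062 turn deg 0.1322724461102916
[0.014,0.013,-0.011,0.0001,-0.0006,0.0061,1]
[0.014,0.013,-0.011,-0,-0.0006,0.0062,1]
[0.014,0.013,-0.011,0,-0.0006,0.0062,1]
[0.014,0.013,-0.011,0.0001,-0.0006,0.0061,1]
[0.014,0.013,-0.011,-0,-0.0006,0.0062,1]
[0.014,0.013,-0.011,-0,-0.0005,0.0061,1]
[0.014,0.013,-0.011,0,-0.0006,0.0062,1]
[0.014,0.013,-0.011,0,-0.0005,0.0061,1]
```

The fit is consistent, with the base at 71° and the jaw about 30 mm above the phone. Approaching to 50 mm off the grip point.

>>> apply_moves([
  [0.014,0.013,-0.01,0,-0.0006,0.012,1],
  [0.014,0.013,-0.01,0,-0.0006,0.012,1],
  [0.014,0.013,-0.01,0,-0.0006,0.012,1],
  [0.014,0.013,-0.01,0,-0.0006,0.012,1],
  [0.014,0.013,-0.01,0,-0.0006,0.012,1],
  [0.014,0.013,-0.01,0,-0.0006,0.012,1],
  [0.014,0.013,-0.01,0,-0.0006,0.012,1],
  [0.014,0.013,-0.01,0,-0.0006,0.012,1],
])

```text
clock: 3.37
tcp_pos: [0.5648, -0.0418, 0.1955]
orientation: [-1.905, -1.96, -0.851]
contact_force: [-0.3, -0.4, -0.2]
grip_width: 0.0851
gripper_force: 0.0
```

```bash
python3 - <<'E'
from h import *
o=telemetry.get_obs();print(o["clock"],o["qvel"],o["joints"])
for i in range(2):a=grab_frame("wrist")
T=tcpT();np.save("Tw2.npy",T);a=grab_frame("wrist");cv2.imwrite("pics/w2.png",a)
import fit
v=fit.r.x;V=knobT(v[:3],v[4],v[5],.0);print("to grip, tool axes",T[:3,:3].T@(V[:3,3]-T[:3,3]),R.from_matrix(T[:3,:3].T@V[:3,:3]).as_rotvec(degrees=True))
c,W=cam("wrist",T);L=railT(*v[:3]);s,k=v[4:6];al=.3+k
w=[(s+.028+r*np.cos(al)-q*np.sin(al),r*np.sin(al)+q*np.cos(al),.051) for r in(-.024,.024) for q in(-.006,.006)]
w+=[(s+v[6],.025,.014),(s+v[6],-.025,.014),(.076,0,.0085),(.198,.018,0),(.198,-.018,0)]
q=proj(c,W,np.array(w)@L[:3,:3].T+L[:3,3]);print(q)
b=cv2.resize(a,None,fx=1.5,fy=1.5,interpolation=2)
for p in q:cv2.drawMarker(b,tuple(int(z*1.5) for z in p),(0,0,255),0,8)
cv2.imwrite("pics/w2m.png",b)
E
```

```text
3.3667 [-0.1274  0.1745 -0.0448  0.0883 -0.0325 -0.2939  0.0306] [ 0.7304  0.4774 -0.5435  1.9318 -0.59    0.8236  0.6873]
to grip, tool axes [-0.0004  0.0011  0.0511] [-0.1614 -0.1052  0.001 ]
[[272.2437 275.1622]
 [250.4874 275.135 ]
 [273.349  191.6474]
 [249.8812 191.6385]
 [234.1563 169.7971]
 [309.2743 197.0607]
 [231.7394 282.0783]
 [270.121  103.0032]
 [323.3988 123.6325]]
```

View pics/w2m.png

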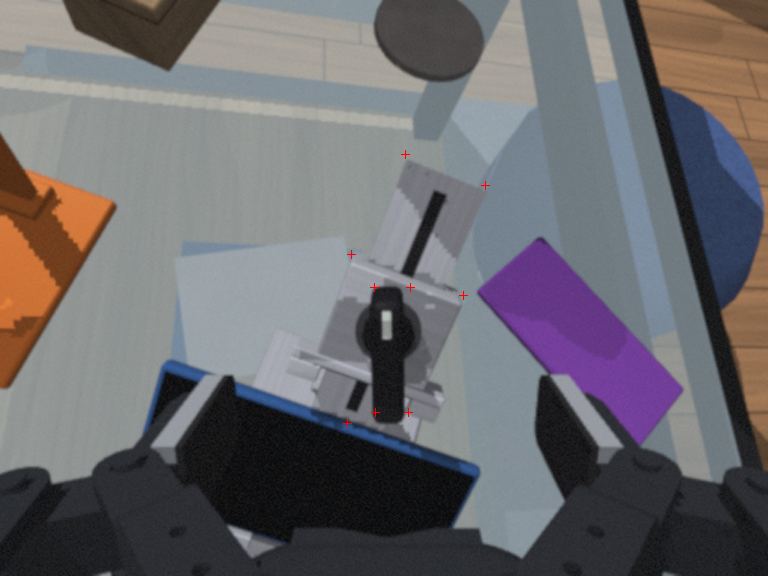

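The second wrist picture was taken static. It shows the wing from (387,288) to (388,421), the block corners at (355,260) and (463,303), the rail top at (408,160), and the phone's upper edge from (168,361) to (479,466), all in 1.5x pixels. Everything sits about 4 px lower than predicted. The first picture was taken while moving, so I'll refit on this one.

```bash
cat > fit2.py <<'E'
from h import *
from scipy.optimize import least_squares
T=np.load("Tw2.npy");c,W=cam("wrist",T);cs,Ws=cam("scene");c2,W2=cam("side")
ob=np.array([(168,361),(480,466),(478,476),(355,260),(463,303),(388,422),(408,160)])/1.5
obs=np.array([(232.5,255),(259,231)]);ob2=np.array([(218,209.4),(245.7,219.7)])
def res(v,wr=1.):
    x,y,yaw,dy,s,k,e=v;L=railT(x,y,yaw);S=standT(x,y,yaw);a=.3+k
    pts=[(.076,dy+.079,0),(.076,dy-.079,0),(.076,dy-.079,.0085),(s+e,.025,.014),(s+e,-.025,.014),(s+.028-.024*np.cos(a),-.024*np.sin(a),.051),(.198,.018,0)]
    f=lambda P:proj(c,W,np.array(P)@L[:3,:3].T+L[:3,3])
    b=np.array([(.065,-.055,.009),(.065,.055,.009)])@S[:3,:3].T+S[:3,3]
    wg=f([(s+.028+r*np.cos(a),r*np.sin(a),.051) for r in(-.024,.024)]);d=wg[1]-wg[0];d/=np.linalg.norm(d);n=np.array([-d[1],d[0]])
    l=[(np.array(p)/1.5-wg[0])@n for p in((387,340),(388,400))]
    return np.r_[(f(pts)-ob).ravel()/1.5*wr,np.array(l)*wr,(proj(cs,Ws,b)-obs).ravel()/1.5,(proj(c2,W2,b)-ob2).ravel()/1.5,(k-.06)/.04,(e-.044)/.003]
r=least_squares(res,[*POSE,0,.105,.06,.044],loss="soft_l1");v=r.x
if __name__=="__main__":
    print("x y yaw dy s k e",v);print(r.cost,r.fun.round(1));print(np.sqrt(np.diag(np.linalg.pinv(r.jac.T@r.jac))))
    V=knobT(v[:3],v[4],v[5]);print("to grip, tool axes",T[:3,:3].T@(V[:3,3]-T[:3,3]),R.from_matrix(T[:3,:3].T@V[:3,:3]).as_rotvec(degrees=True))
E
python3 fit2.py
```

```text
x y yaw dy s k e [ 0.5619 -0.0467  1.2202  0.0093  0.1046  0.074   0.0487]
7.162812925639167 [-0.2 -2.6 -0.4 -0.1  1.8  0.3 -1.9 -0.1  0.1  0.   0.   0.2 -0.4  0.
 -0.7 -0.  -0.9 -0.6 -0.1 -1.  -0.4 -1.3  0.3 -0.5  0.4  1.6]
[0.0006 0.0007 0.009  0.0009 0.0011 0.026  0.0011]
to grip, tool axes [-0.0034 -0.0003  0.0495] [-0.8634 -0.3741  0.0233]
```

>>> apply_moves([
  [-0.01,-0.005,0,-0.0004,0,0.006,1],
  [-0.01,-0.005,0,-0.0004,0,0.006,1],
  [-0.01,-0.005,0,-0.0004,0,0.006,1],
  [-0.01,-0.005,0,-0.0004,0,0.006,1],
  [-0.01,-0.005,0,-0.0004,0,0.006,1],
  [-0.01,-0.005,0,-0.0004,0,0.006,1],
  [-0.01,-0.005,0,-0.0004,0,0.006,1],
  [0,0,0,0,0,0.006,0.3],
], grip_force=30)

```text
clock: 4.18
tcp_pos: [0.5748, -0.0168, 0.1566]
orientation: [-1.913, -1.961, -0.856]
contact_force: [-0.3, 0.0, -0.8]
grip_width: 0.0758
gripper_force: 0.0
```

>>> apply_moves([
  [0,0,0,0,0,0,-0.1],
  [0,0,0,0,0,0,-0.3],
  [0,0,0,0,0,0,-0.45],
  [0,0,0,0,0,0,-0.5],
  [0,0,0,0,0,0,-0.55],
  [0,0,0,0,0,0,-0.55],
  [0,0,0,0,0,0,-0.55],
  [0,0,0,0,0,0,-0.55],
], grip_force=30)

```text
clock: 4.85
tcp_pos: [0.5748, -0.0172, 0.1573]
orientation: [-1.913, -1.961, -0.856]
contact_force: [-0.2, -0.6, -0.5]
grip_width: 0.0188
gripper_force: 0.0
```

```bash
python3 - <<'E'
from h import *
import fit2
o=telemetry.get_obs();print({k:o[k] for k in("clock","joints","contact_force","moment","grip_width")})
T=tcpT();v=fit2.v;V=knobT(v[:3],v[4],v[5]);print("left",T[:3,:3].T@(V[:3,3]-T[:3,3]))
a=grab_frame("wrist");cv2.imwrite("pics/w3.png",cv2.resize(a,None,fx=1.5,fy=1.5,interpolation=2))
E
```

```text
{'clock': 4.85, 'joints': array([ 0.6892,  0.5367, -0.5574,  1.9593, -0.6055,  0.7127,  0.6994]), 'contact_force': array([-0.2466, -0.6307, -0.5012]), 'moment': array([-0.6264,  0.2225,  0.0236]), 'grip_width': 0.018801499974671645}
left [ 0.0004 -0.0019  0.0039]
```

View pics/w3.png

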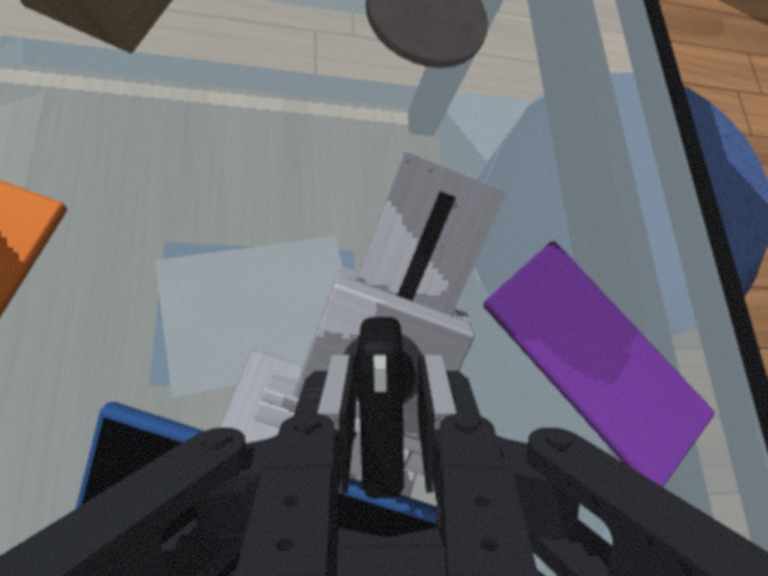

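The wing (column 380) lies between the pads (gap centre about 387), so I'll shift about 2 mm towards -y and 3 mm deeper, then grip.

>>> apply_moves([
  [0,0,0,0.0002,-0.001,0.0015,-0.55],
  [0,0,0,0.0002,-0.001,0.0015,-0.55],
  [0,0,0,0,0,0,-0.62],
  [0,0,0,0,0,0,-0.68],
  [0,0,0,0,0,0,-0.74],
  [0,0,0,0,0,0,-0.8],
  [0,0,0,0,0,0,-1],
  [0,0,0,0,0,0,-1],
], grip_force=30)

```text
clock: 5.57
tcp_pos: [0.5739, -0.0149, 0.1548]
orientation: [-1.913, -1.962, -0.857]
contact_force: [3.3, 1.2, -0.8]
grip_width: 0.0112
gripper_force: 31.3
```

```bash
python3 - <<'E'
from h import *
o=telemetry.get_obs();print({k:o[k] for k in("clock","contact_force","moment","grip_width","gripper_force")})
T=tcpT();print("tool-frame F",T[:3,:3].T@o["contact_force"],"M",T[:3,:3].T@o["moment"]);np.save("Tg.npy",T)
E
```

```text
{'clock': 5.5667, 'contact_force': array([ 3.3467,  1.2368, -0.7821]), 'moment': array([-0.5   , -0.3853, -0.2346]), 'grip_width': 0.011214802771850309, 'gripper_force': 31.27864569425583}
tool-frame F [0.2506 3.0273 2.0284] M [-0.4022 -0.5212 -0.142 ]
```

>>> apply_moves([
  [0,0,-0.5,0,0.0005,0,-1],
  [0,0,-0.5,0,0,0,-1],
  [0,0,-0.5,0,0,0,-1],
  [0,0,-0.5,0,0,0,-1],
  [0,0,-0.5,0,0,0,-1],
  [0,0,-0.5,0,0,0,-1],
  [0,0,-0.5,0,0,0,-1],
  [0,0,-0.5,0,0,0,-1],
])

```text
clock: 6.23
tcp_pos: [0.5733, -0.0149, 0.1545]
orientation: [-1.516, -2.406, -0.954]
contact_force: [0.8, 0.3, -0.6]
grip_width: 0.0115
gripper_force: 31.2
```

```bash
cat > st.py <<'E'
from h import *
o=telemetry.get_obs();T=tcpT();G=np.load("Tg.npy")
L=G[:3,:3]@R.from_rotvec([0,0,.374]).as_matrix()  # rail frame: col0 up the rail
print("clock",o["clock"],"j7",o["joints"][6],"w",o["grip_width"],"tool F",T[:3,:3].T@o["contact_force"],"M",T[:3,:3].T@o["moment"],"rail F",L.T@o["contact_force"])
print("turn since grip deg",R.from_matrix(G[:3,:3].T@T[:3,:3]).as_rotvec(degrees=True),"move in rail (x up,y,z in) mm",1e3*L.T@(T[:3,3]-G[:3,3]))
E
python3 st.py
```

```text
clock 6.2333 j7 1.0464892696841828 w 0.011518316506104964 tool F [-0.4291  0.5152  0.837 ] M [ 0.3804 -0.5946  0.1155] rail F [0.0665 0.6656 0.8382]
turn since grip deg [  0.0953   0.0447 -24.0745] move in rail (x up,y,z in) mm [-0.378  -0.518   0.1241]
```

>>> apply_moves([
  [0,0,-0.5,0,0,0,-1],
  [0,0,-0.5,0,0,0,-1],
  [0,0,-0.5,0,0,0,-1],
  [0,0,-0.5,0,0,0,-1],
  [0,0,-0.5,0,0,0,-1],
  [0,0,-0.5,0,0,0,-1],
  [0,0,-0.5,0,0,0,-1],
  [0,0,-0.5,0,0,0,-1],
])

```text
clock: 6.9
tcp_pos: [0.5728, -0.0152, 0.154]
orientation: [-1.025, -2.781, -1.017]
contact_force: [-1.4, -0.8, -1.6]
grip_width: 0.0115
gripper_force: 31.2
```

>>> apply_moves([
  [0,0,-0.5,0,0,0,-1],
  [0,0,-0.5,0,0,0,-1],
  [0,0,-0.5,0,0,0,-1],
  [0,0,-0.5,0,0,0,-1],
  [0,0,-0.5,0,0,0,-1],
  [0,0,-0.5,0,0,0,-1],
  [0,0,0,0,0,0,-1],
  [0,0,0,0,0,0,-1],
])

```text
clock: 7.57
tcp_pos: [0.5727, -0.0153, 0.1539]
orientation: [0.567, 2.831, 0.981]
contact_force: [-3.0, -1.2, -2.7]
grip_width: 0.0114
gripper_force: 31.4
```

```bash
python3 st.py; python3 - <<'E'
from h import *
G=np.load("Tg.npy");L=G[:3,:3]@R.from_rotvec([0,0,.374]).as_matrix();T=tcpT()
print("down-rail dir in tool axes",T[:3,:3].T@-L[:3,0])
import fit2;print(T[:3,:3].T@-railT(*fit2.v[:3])[:3,0])
b=grab_frame("scene");cv2.imwrite("pics/s4.png",b)
E
```

```text
clock 7.5667 j7 1.611061355567375 w 0.011356667996402522 tool F [ 2.2143 -3.4352  0.8286] M [ 1.221   0.2168 -0.107 ] rail F [-3.3267 -2.3774  0.819 ]
turn since grip deg [  0.1422   0.0958 -65.8432] move in rail (x up,y,z in) mm [-1.2122 -0.9725  0.2159]
down-rail dir in tool axes [-0.0476 -0.9989  0.001 ]
[-0.0468 -0.9989  0.0019]
```

>>> apply_moves([
  [0,0,0,-0.0001,-0.0025,0,-1],
  [0,0,0,-0.0001,-0.0025,0,-1],
  [0,0,0,-0.0001,-0.0025,0,-1],
  [0,0,0,-0.0001,-0.0025,0,-1],
  [0,0,0,-0.0001,-0.0025,0,-1],
  [0,0,0,-0.0001,-0.0025,0,-1],
  [0,0,0,-0.0001,-0.0025,0,-1],
  [0,0,0,-0.0001,-0.0025,0,-1],
])

```text
clock: 8.28
tcp_pos: [0.5677, -0.0295, 0.1421]
orientation: [0.564, 2.83, 0.982]
contact_force: [-4.8, 1.4, 1.9]
grip_width: 0.0115
gripper_force: 31.7
```

```bash
python3 st.py; python3 - <<'E'
from h import *
T=tcpT();np.save("Tw5.npy",T)
a=grab_frame("wrist");b=grab_frame("scene")[175:265,180:290];s=grab_frame("side")[160:230,200:290]
o=np.zeros((600,760,3),np.uint8);o[:320,:380]=cv2.resize(b,(380,320),interpolation=2);o[:320,380:]=cv2.resize(s,(380,320),interpolation=2)
o[320:600,:380]=cv2.resize(a,(380,280),interpolation=cv2.INTER_AREA);o[320:600,380:]=cv2.resize(a[150:340,120:378],(380,280),interpolation=2)
cv2.imwrite("pics/m5.png",o)
E
```

```text
clock 8.2833 j7 1.6395444795970653 w 0.011535566927187811 tool F [ 5.0675  0.6856 -1.6445] M [0.5353 0.8933 0.0389] rail F [ 0.9155 -5.0273 -1.6558]
turn since grip deg [  0.0794   0.111  -65.9635] move in rail (x up,y,z in) mm [-20.2864  -0.7736   0.2505]
```

View pics/m5.png

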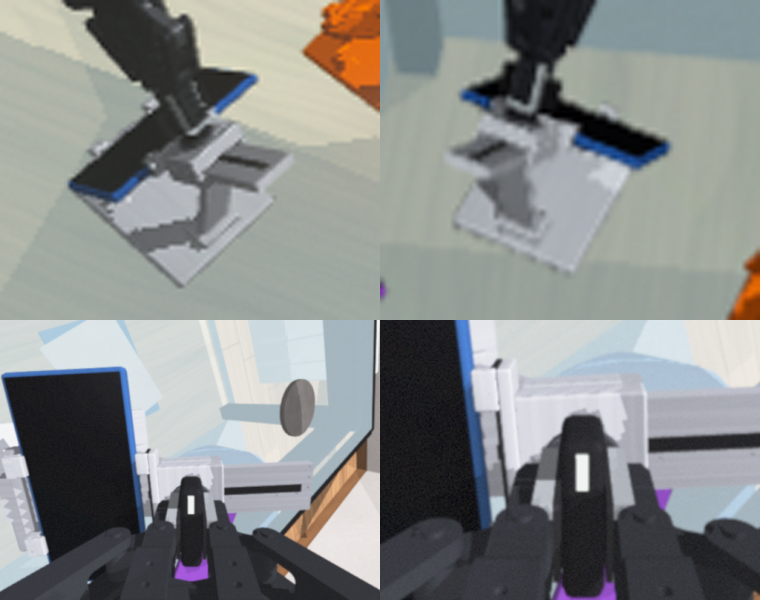

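The jaw rides with the knob and the stand hasn't moved. Prong tips in the crop (470–495, 390) are just at the phone's upper edge (about 478), so the gap is roughly 5–8 mm. Continuing slowly and easing the side load.

>>> apply_moves([
  [0,0,0,0.0003,-0.001,0,-1],
  [0,0,0,0.0003,-0.001,0,-1],
  [0,0,0,0.0002,-0.001,0,-1],
  [0,0,0,0,-0.001,0,-1],
  [0,0,0,0,-0.0005,0,-1],
  [0,0,0,0,0,0,-1],
  [0,0,0,0,0,0,-1],
  [0,0,0,0,0,0,-1],
])

```text
clock: 9.1
tcp_pos: [0.5664, -0.0328, 0.1396]
orientation: [0.564, 2.828, 0.98]
contact_force: [0.0, 3.4, -4.9]
grip_width: 0.0113
gripper_force: 30.5
```

```bash
python3 st.py
```

```text
clock 9.1 j7 1.6459019909234314 w 0.01132956774437081 tool F [ 1.0809 -0.5805  5.8246] M [ 0.7169  0.0811 -0.0025] rail F [-0.5323 -1.108   5.8241]
turn since grip deg [  0.0236   0.0086 -65.9793] move in rail (x up,y,z in) mm [-24.6024  -0.8848   0.1222]
```

>>> apply_moves([
  [0,0,0,0,-0.0005,0.0002,-1],
  [0,0,0,0,-0.0005,0,-1],
  [0,0,0,0,-0.0005,0,-1],
  [0,0,0,0,-0.0005,0,-1],
  [0,0,0,0,0,0,-1],
  [0,0,0,0,0,0,-1],
  [0,0,0,0,0,0,-1],
  [0,0,0,0,0,0,-1],
])

```text
clock: 9.77
tcp_pos: [0.5659, -0.0342, 0.1383]
orientation: [0.564, 2.828, 0.98]
contact_force: [0.5, 3.0, -4.6]
grip_width: 0.0118
gripper_force: 30.7
```

```bash
python3 st.py;  python3 - <<'E'
from h import *
T=tcpT();np.save("Tw6.npy",T)
a=grab_frame("wrist");cv2.imwrite("pics/w6.png",cv2.resize(a[180:340,150:330],None,fx=3.7,fy=3.7,interpolation=2))
E
```

```text
clock 9.7667 j7 1.648571789234753 w 0.01183467120980717 tool F [ 0.4771 -0.4517  5.448 ] M [ 0.6763 -0.155  -0.0361] rail F [-0.4311 -0.4984  5.4478]
turn since grip deg [  0.0217   0.0027 -65.9733] move in rail (x up,y,z in) mm [-26.6376  -0.9197   0.1543]
```

View pics/w6.png

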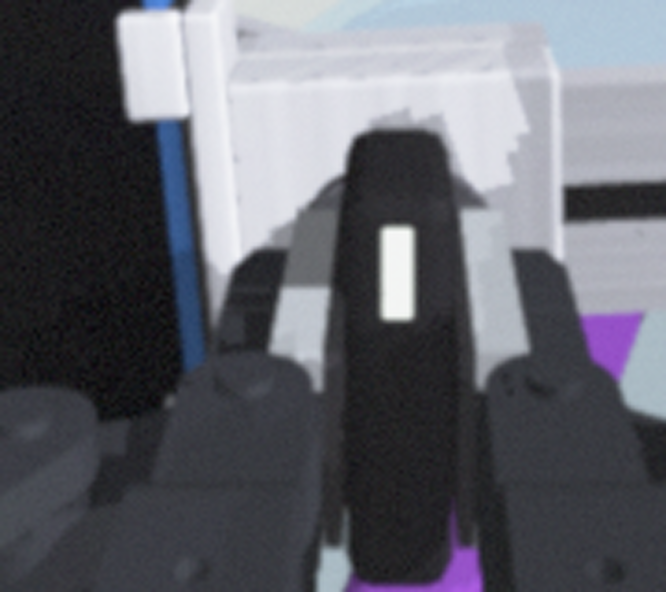

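The prong at (118–187, 12–120) overlaps the phone's front edge (about 160). The gap left is about 2 mm, which matches the 78 mm estimate. Small steps now.

>>> apply_moves([
  [0,0,0,0,-0.0003,0.0001,-1],
  [0,0,0,0,-0.0003,0.0001,-1],
  [0,0,0,0,-0.0003,0,-1],
  [0,0,0,0,-0.0003,0,-1],
  [0,0,0,0,0,0,-1],
  [0,0,0,0,0,0,-1],
  [0,0,0,0,0,0,-1],
  [0,0,0,0,0,0,-1],
])

```text
clock: 10.48
tcp_pos: [0.5657, -0.0347, 0.1378]
orientation: [0.564, 2.828, 0.981]
contact_force: [0.5, 2.5, 3.2]
grip_width: 0.0111
gripper_force: 31.6
```

```bash
python3 st.py
```

```text
clock 10.4833 j7 1.650131760004158 w 0.011053081238176337 tool F [ 0.5259  3.9192 -0.9849] M [-0.1966 -0.0452 -0.0673] rail F [ 3.9387 -0.3489 -0.9858]
turn since grip deg [ -0.0031   0.0158 -65.9926] move in rail (x up,y,z in) mm [-27.3228  -0.8729   0.2033]
```

>>> apply_moves([
  [0,0,0,0,-0.0002,0,-1],
  [0,0,0,0,-0.0002,0,-1],
  [0,0,0,0,0,0,-1],
  [0,0,0,0,0,0,-1],
  [0,0,0,0,0,0,-1],
  [0,0,0,0,0,0,-1],
  [0,0,0,0,0,0,-1],
  [0,0,0,0,0,0,-1],
])

```text
clock: 11.15
tcp_pos: [0.5657, -0.0347, 0.1378]
orientation: [0.563, 2.828, 0.981]
contact_force: [0.7, 2.6, 5.9]
grip_width: 0.0114
gripper_force: 31.8
```

```bash
python3 st.py
```

```text
clock 11.15 j7 1.6506586780227857 w 0.011391457036355707 tool F [ 0.5069  5.7264 -3.0577] M [-0.5556  0.0984 -0.0101] rail F [ 5.7417 -0.2491 -3.061 ]
turn since grip deg [ -0.0161   0.0357 -66.0062] move in rail (x up,y,z in) mm [-27.3587  -0.9239   0.242 ]
```

>>> apply_moves([
  [0,0,0,0,0.0002,0,-1],
  [0,0,0,0,0.0002,0,-1],
  [0,0,0,0,0,0,-1],
  [0,0,0,0,0,0,-1],
  [0,0,0,0,0,0,-1],
  [0,0,0,0,0,0,-1],
  [0,0,0,0,0,0,-1],
  [0,0,0,0,0,0,-1],
])

```text
clock: 11.82
tcp_pos: [0.5657, -0.0347, 0.1378]
orientation: [0.564, 2.828, 0.981]
contact_force: [0.2, 3.0, 5.4]
grip_width: 0.0117
gripper_force: 31.8
```

```bash
python3 st.py;  python3 - <<'E'
from h import *
a=grab_frame("wrist");x=cv2.imread("pics/w6.png")
b=cv2.resize(a[180:340,150:330],None,fx=3.7,fy=3.7,interpolation=2)
cv2.imwrite("pics/w7.png",np.hstack([x[:420,80:460],b[:420,80:460]]))
E
```

```text
clock 11.8167 j7 1.6501576860766747 w 0.011672864528235702 tool F [ 1.0865  5.5563 -2.4662] M [-0.5134  0.0408 -0.0057] rail F [ 5.5991 -0.8343 -2.4677]
turn since grip deg [  0.0006   0.0241 -65.9893] move in rail (x up,y,z in) mm [-27.3602  -0.9423   0.2684]
```

View pics/w7.png

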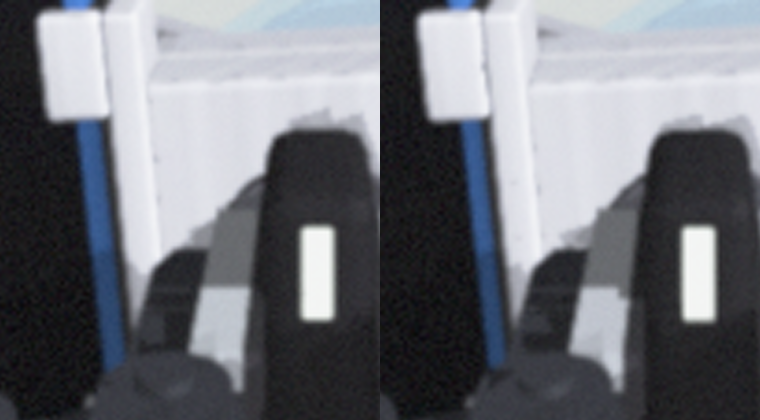

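>>> apply_moves([
  [0,0,0,0,-0.0003,0,-1],
  [0,0,0,0,-0.0003,0,-1],
  [0,0,0,0,-0.0003,0,-1],
  [0,0,0,0,0,0,-1],
  [0,0,0,0,0,0,-1],
  [0,0,0,0,0,0,-1],
  [0,0,0,0,0,0,-1],
  [0,0,0,0,0,0,-1],
])

```text
clock: 12.53
tcp_pos: [0.5657, -0.0348, 0.1377]
orientation: [0.563, 2.827, 0.982]
contact_force: [0.4, 4.0, 8.2]
grip_width: 0.0115
gripper_force: 32.0
```

```bash
python3 st.py;  python3 - <<'E'
from h import *
a=grab_frame("wrist");cv2.imwrite("pics/w8.png",a);w=a
s=grab_frame("scene");o=cv2.imread("pics/scene.png");p=cv2.imread("pics/s4.png")
# base back corner region shift (not robot): phase correlation
for im,n in((p,"after loosen"),(s,"now")):
    r=(slice(228,262),slice(205,262));g=lambda z:cv2.cvtColor(z,6)[r].astype(np.float32)
    print(n,cv2.phaseCorrelate(g(o),g(im)))
# profile across phone edge in wrist image, rows of crop at y~200/3.7+180
for row in(228,236):print(row,[tuple(int(t) for t in w[row,c]) for c in range(190,212)])
E
```

```text
clock 12.5333 j7 1.6513096247899046 w 0.011533202506053719 tool F [ 1.3367  8.0364 -4.0607] M [-0.9742  0.0845 -0.0376] rail F [ 8.0837 -0.9759 -4.0695]
turn since grip deg [ -0.039    0.0546 -66.0176] move in rail (x up,y,z in) mm [-27.4161  -0.9077   0.2577]
after loosen ((-0.08113740898989974, -0.02666912049386383), 1.005825067449499)
now ((0.04281879227816532, -0.08098430118098321), 1.0146216602237137)
228 [(23, 16, 19), (23, 18, 25), (24, 21, 20), (32, 29, 28), (48, 34, 32), (92, 62, 39), (137, 87, 56), (146, 91, 58), (142, 91, 58), (131, 85, 57), (96, 68, 50), (64, 53, 52), (82, 78, 77), (142, 133, 132), (203, 191, 188), (223, 216, 215), (227, 221, 218), (227, 219, 218), (229, 221, 220), (234, 228, 226), (237, 231, 229), (241, 237, 236)]
236 [(19, 18, 15), (28, 22, 27), (24, 22, 22), (28, 30, 30), (27, 22, 22), (52, 36, 27), (98, 63, 41), (135, 86, 52), (143, 91, 57), (141, 89, 57), (128, 83, 56), (86, 61, 48), (60, 52, 52), (98, 94, 94), (165, 157, 155), (213, 203, 201), (226, 218, 218), (229, 222, 221), (231, 223, 222), (233, 225, 224), (235, 228, 228), (238, 232, 230)]
```

There is a firm stop: a further 0.9 mm commanded moved the jaw only 0.06 mm, so it is on the phone. The stand has not shifted. Relaxing the push before tightening.

>>> apply_moves([
  [0,0,0,0,0.0003,0,-1],
  [0,0,0,0,0.0003,0,-1],
  [0,0,0,0,0.0003,0,-1],
  [0,0,0,0,0.0002,0,-1],
  [0,0,0,0,0,0,-1],
  [0,0,0,0,0,0,-1],
  [0,0,0,0,0,0,-1],
  [0,0,0,0,0,0,-1],
])

```text
clock: 13.3
tcp_pos: [0.5657, -0.0346, 0.1378]
orientation: [0.564, 2.828, 0.981]
contact_force: [1.8, 2.7, 5.2]
grip_width: 0.0115
gripper_force: 31.9
```

```bash
python3 st.py
```

```text
clock 13.3 j7 1.6499209493657085 w 0.011485115147708329 tool F [-0.5371  5.7042 -2.1338] M [-0.4336 -0.0343 -0.0767] rail F [ 5.6741  0.7945 -2.1339]
turn since grip deg [  0.0091   0.0191 -65.9871] move in rail (x up,y,z in) mm [-27.3096  -0.961    0.2832]
```

>>> apply_moves([
  [0,0,0,0,0.0003,0,-1],
  [0,0,0,0,0.0003,0,-1],
  [0,0,0,0,0,0,-1],
  [0,0,0,0,0,0,-1],
  [0,0,0,0,0,0,-1],
  [0,0,0,0,0,0,-1],
  [0,0,0,0,0,0,-1],
  [0,0,0,0,0,0,-1],
])

```text
clock: 13.97
tcp_pos: [0.5657, -0.0346, 0.1378]
orientation: [0.565, 2.828, 0.98]
contact_force: [0.9, 0.2, 4.2]
grip_width: 0.0116
gripper_force: 31.9
```

```bash
python3 st.py
```

```text
clock 13.9667 j7 1.6490299309652594 w 0.011607382596632038 tool F [-0.6084  3.008  -2.9866] M [ 0.1002 -0.1739 -0.0038] rail F [ 2.9785  0.7457 -2.985 ]
turn since grip deg [  0.0311  -0.0054 -65.9566] move in rail (x up,y,z in) mm [-27.2938  -0.9442   0.2854]
```

>>> apply_moves([
  [0,0,0.5,0,0.0001,0,-1],
  [0,0,0.5,0,0.0001,0,-1],
  [0,0,0.5,0,0.0001,0,-1],
  [0,0,0.5,0,0,0,-1],
  [0,0,0.5,0,0,0,-1],
  [0,0,0.5,0,0,0,-1],
  [0,0,0,0,0,0,-1],
  [0,0,0,0,0,0,-1],
])

```text
clock: 14.63
tcp_pos: [0.566, -0.0342, 0.1382]
orientation: [-1.027, -2.782, -1.019]
contact_force: [0.9, -0.8, 4.9]
grip_width: 0.0112
gripper_force: 31.9
```

```bash
python3 st.py
```

```text
clock 14.6333 j7 1.4151879965401541 w 0.011226617947961221 tool F [-0.058   2.9148 -4.1332] M [-0.103  -0.3046  0.1346] rail F [ 2.7108  1.0772 -4.132 ]
turn since grip deg [  0.0203  -0.011  -48.0372] move in rail (x up,y,z in) mm [-26.6897  -0.8317   0.2656]
```

>>> apply_moves([
  [0,0,0.5,0,0,0,-1],
  [0,0,0.5,0,0,0,-1],
  [0,0,0.5,0,0,0,-1],
  [0,0,0.5,0,0,0,-1],
  [0,0,0.5,0,0,0,-1],
  [0,0,0.5,0,0,0,-1],
  [0,0,0.5,0,0,0,-1],
  [0,0,0,0,0,0,-1],
])

```text
clock: 15.3
tcp_pos: [0.5664, -0.034, 0.1385]
orientation: [-1.463, -2.456, -0.965]
contact_force: [2.1, 0.6, 5.5]
grip_width: 0.0115
gripper_force: 31.9
```

```bash
python3 st.py
```

```text
clock 15.3 j7 1.1305536800479647 w 0.011498200752888679 tool F [ 1.6154  4.499  -3.5735] M [-0.5509 -0.2053  0.127 ] rail F [ 4.4364  1.7778 -3.5747]
turn since grip deg [ -0.018   -0.0012 -26.9747] move in rail (x up,y,z in) mm [-26.1559  -0.525    0.2566]
```

>>> apply_moves([
  [0,0,0.5,0.0001,0.0001,0,-1],
  [0,0,0.5,0.0001,0.0001,0,-1],
  [0,0,0.5,0.0001,0.0001,0,-1],
  [0,0,0.5,0,0,0,-1],
  [0,0,0.5,0,0,0,-1],
  [0,0,0.5,0,0,0,-1],
  [0,0,0.5,0,0,0,-1],
  [0,0,0.5,0,0,0,-1],
])

```text
clock: 15.97
tcp_pos: [0.567, -0.0339, 0.1389]
orientation: [-1.87, -2.021, -0.872]
contact_force: [4.3, 0.2, 3.2]
grip_width: 0.0114
gripper_force: 32.0
```

>>> apply_moves([
  [0,0,0.3,0,0,0,-1],
  [0,0,0.3,0,0,0,-1],
  [0,0,0.3,0,0,0,-1],
  [0,0,0,0,0,0,-1],
  [0,0,0,0,0,0,-1],
  [0,0,0,0,0,0,-1],
  [0,0,0,0,0,0,-1],
  [0,0,0,0,0,0,-1],
])

```text
clock: 16.63
tcp_pos: [0.5671, -0.0339, 0.139]
orientation: [-1.946, -1.918, -0.848]
contact_force: [5.8, 0.3, 4.5]
grip_width: 0.0117
gripper_force: 31.7
```

```bash
python3 st.py
```

```text
clock 16.6333 j7 0.7177466612570153 w 0.011691065581905882 tool F [ 2.5794  6.5796 -2.1251] M [-1.0712  0.0914  0.0388] rail F [ 4.5967  5.3637 -2.1356]
turn since grip deg [-0.0938 -0.0092  2.2514] move in rail (x up,y,z in) mm [-25.6573   0.1849   0.0622]
```

>>> apply_moves([
  [0,0,0,0.0002,0.0005,0,-1],
  [0,0,0,0.0002,0.0005,0,-1],
  [0,0,0.3,0,0,0,-1],
  [0,0,0.3,0,0,0,-1],
  [0,0,0,0,0,0,-1],
  [0,0,0,0,0,0,-1],
  [0,0,0,0,0,0,-1],
  [0,0,0,0,0,0,-1],
])

```text
clock: 17.3
tcp_pos: [0.5673, -0.0339, 0.139]
orientation: [-1.994, -1.847, -0.829]
contact_force: [3.6, -1.0, 5.3]
grip_width: 0.0113
gripper_force: 37.1
```

```bash
python3 st.py
```

```text
clock 17.3 j7 0.6639802929143825 w 0.01130022345360307 tool F [ 2.3803  4.4767 -4.0506] M [-0.6805 -0.0161 -0.5424] rail F [ 3.5002  3.6694 -4.0495]
turn since grip deg [-0.0047 -0.0385  5.8102] move in rail (x up,y,z in) mm [-25.5321   0.3075   0.108 ]
```

The moment jumped to -0.54 N m, well above turning friction, so the knob is at its end stop. Easing the side load, then releasing and retreating along the axis.

>>> apply_moves([
  [0,0,0,0.0003,0.0005,0,-1],
  [0,0,0,0,0,0,-1],
  [0,0,0,0,0,0,-0.5],
  [0,0,0,0,0,0,-0.3],
  [0,0,0,0,0,0,-0.2],
  [0,0,0,0,0,0,-0.2],
  [0,0,0,0,0,0,-0.2],
  [0,0,0,0,0,0,-0.2],
])

```text
clock: 17.97
tcp_pos: [0.5669, -0.0332, 0.1388]
orientation: [-1.995, -1.843, -0.827]
contact_force: [0.1, 0.2, 0.2]
grip_width: 0.0346
gripper_force: 0.0
```

```bash
python3 st.py
```

```text
clock 17.9667 j7 0.6604919256314313 w 0.03457411945312464 tool F [0.3221 0.1366 0.0008] M [ 0.2093 -0.6818 -0.0169] rail F [0.3469 0.0462 0.001 ]
turn since grip deg [0.0842 0.0117 6.0291] move in rail (x up,y,z in) mm [-25.3396  -0.2996   0.5917]
```

>>> apply_moves([
  [0,0,0,0,0,-0.006,-0.2],
  [0,0,0,0,0,-0.01,-0.2],
  [0,0,0,0,0,-0.012,-0.2],
  [0,0,0,0,0,-0.015,-0.2],
  [0,0,0,0,0,-0.02,-0.2],
  [0,0,0,0,0,-0.02,0],
  [0,0,0,0,0,-0.02,0.5],
  [0,0,0,0,0,0,1],
])

```text
clock: 18.63
tcp_pos: [0.5469, -0.097, 0.2235]
orientation: [-2.003, -1.844, -0.831]
contact_force: [0.6, -0.3, 0.1]
grip_width: 0.0655
gripper_force: 0.0
```

>>> apply_moves([
  [0,0,0,0,0,-0.02,1],
  [0,0,0,0,0,-0.02,1],
  [0,0,0,0,0,0,1],
  [0,0,0,0,0,0,1],
  [0,0,0,0,0,0,1],
  [0,0,0,0,0,0,1],
  [0,0,0,0,0,0,1],
  [0,0,0,0,0,0,1],
])

```text
clock: 19.3
tcp_pos: [0.5374, -0.1153, 0.2512]
orientation: [-1.994, -1.842, -0.827]
contact_force: [0.1, 0.8, -0.5]
grip_width: 0.0855
gripper_force: 0.0
```

```bash
python3 st.py; python3 - <<'E'
from h import *
T=tcpT();a=grab_frame("wrist");s=grab_frame("scene");o=cv2.imread("pics/scene.png")
r=(slice(228,262),slice(205,262));g=lambda z:cv2.cvtColor(z,6)[r].astype(np.float32);print(cv2.phaseCorrelate(g(o),g(s)))
o2=np.zeros((576,768,3),np.uint8);o2[:]=cv2.resize(a,(768,576),interpolation=2)
o2[:300,468:]=cv2.resize(s[180:265,185:285],(300,300),interpolation=2)
cv2.imwrite("pics/end.png",o2)
E
```

```text
clock 19.3 j7 0.6379305811714242 w 0.08545472173158546 tool F [ 0.381  -0.0696  0.8874] M [ 0.1816 -0.5942 -0.0051] rail F [ 0.3491 -0.1704  0.887 ]
turn since grip deg [0.1214 0.0578 6.0218] move in rail (x up,y,z in) mm [ -24.9636   -0.2822 -141.7085]
((0.034651772179984164, -0.06577217566121618), 1.016523231069247)
```

View pics/end.png

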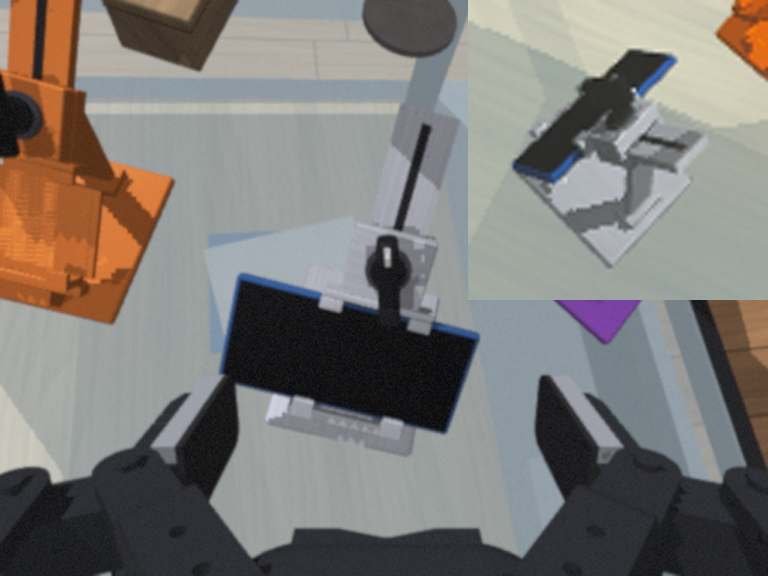

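The final picture shows both prongs over the phone's upper edge, at about (331,300) and (421,325). The wing is back at its tight angle, the base has shifted less than 0.1 px, and the gripper is clear. While I tightened, the measured force along the rail kept pressing the jaw down onto the phone, so it did not lift. Handing in.

```bash
python3 -c "
from bench import order
print(order.hand_in())"
```

```text
the job is handed in; nothing more can be done
None
```

I loosened the knob, slid the jaw down onto the phone's upper edge, turned the knob back to its end stop and let go; the job is handed in at about 19 s, with the stand unmoved. While finding contact, the measured push along the rail peaked at about 8 N, and I eased it to about 3 N before tightening (2.7–4.6 N while the knob turned).

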